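Clamp a lens housing with the knob under the fixture

TASK

Lay the loose black lens housing flat in the nest on top of the small raised fixture, between the side rails, with its small end lug in the notch of the far fence, and let go of it. Then reach under the overhanging plate and turn the knob there clockwise (seen from above) until the eccentric on top holds the housing firmly against the fence, feeling for the point where it goes tight and stopping there so that the housing is not crushed; work the eccentric only through the knob, leave the other things alone and let go.

Things in the scene. Friction and masses are not known exactly. Their poses are not given: they have to be found in the camera images.
- housing_center (a point): Centre of the loose black lens housing, lying flat: 62 mm (its x) by 80 mm (its y) by 20 mm high (z up), about 72 g, round hole in the middle; the point is 10 mm above its underside. Its -y end bears a small lug, its +y end is plain. Grip it across the 62 mm. In the nest its +y must point to the fixture's -x, so its yaw is the fixture's yaw + 90 degrees.
- housing_lug (a point): Centre of the lug that sticks 10 mm out of the housing's -y end: 11 x 11 x 11 mm, at x = -17.5, y = -45, z = -2.5 mm from the housing's centre; axes of the housing.
- fixture: Fixed clamping fixture, origin on the desk under its middle, z up, its -x side faces the robot. A rear pedestal (x 34 to 77 mm, y +-45) carries an aluminium plate that overhangs to -x: x -85 to 80 mm, y +-55, underside z = 50, top z = 60. A steel foot 8 mm thick lies below (x -70 to 80). On the plate two rails 4 mm high run along x (x -26 to 34), inner faces at y = +-35 mm.
- nest (a point): Middle of the nest, on the plate's top at x = -2.5, y = 0 mm in the fixture, axes of the fixture. Lay the housing with its centre 10 mm above this point: there are about 3 mm or more of play each way in x (eccentric open) and 4 mm in y.
- notch (a point): Middle of the notch for the lug in the far fence, at the plate's top, nominal fence face (x = 45.5 mm in the fixture). The fence is two steel stop blocks 18 mm high, notch 23 mm wide between them. It was set by hand: the true face is up to 4.5 mm nearer or farther than this point, different every time and not measured, so the knob angle where the clamp goes tight (about 1.4 to 2.7 rad) must be felt.
- plate_edge (a point): Middle of the plate's front (-x) edge, at its top, 60 mm above the desk; axes of the fixture. Only the wings below and, while open, the eccentric on top (8 mm) stick out in front of it. Behind it on the plate nothing is higher than 20 mm.
- knob_axis (a point): On the knob's vertical axis at half height of its wings, 37 mm above the desk and 25 mm behind the plate's front edge; axes of the fixture. The black knob hangs under the plate: hub of 20 mm radius and four wings at right angles, each reaching 90 mm from the axis, 10 mm thick (14 mm at the round end), 28 to 46 mm above the desk.
- knob (a joint): Knob angle q in rad, 0 (open) to 3.0, growing clockwise from above. A wing points along (-cos q, sin q) in the fixture's x, y, the others at quarter turns from it. It stays where left. Drag 0.12 N m (2 to 3 N at a wing); once the housing is pinned the torque climbs steeply, to about 0.55 N m at a good hold. Tightening takes one or more strokes.
- wing_tip (a point): End of the one wing that points to the fixture's -x at q = 0, 37 mm above the desk, 90 mm from the axis; turns with the knob. Wings within about 50 degrees of the fixture's -x stand out past the plate's front edge, so that shut fingers reaching down in front of the edge can push them towards the fixture's +y (clockwise), even in a straight line along the edge.
- cam: Steel eccentric on the plate, fixed to the knob's shaft: disc of 22 mm radius, 12 mm high, centre 11 mm off the axis along (-cos q, sin q); it reaches 22 - 11 cos q mm from the axis towards the housing. Origin on the axis at the plate's top. A hold of 5 to 25 N on the housing is sound, 10 to 12 N ideal; over 35 N crushes it.
- dish: Bystander: steel screw dish, 69 mm across, 18 mm high.
- glue: Bystander: adhesive bottle, 34 mm across, 126 mm high.
- gauge: Bystander: plug gauge, 113 x 18 x 18 mm, lying.
Things that resemble listed ones, but are neither listed nor needed, are in the scene too. What is shaped like the part that bears housing_center but brown or yellow is not meant.

How it is judged:
By the outcome, as a careful person would: the job done as asked, in the order asked, and still so for the second after the job is handed in, with the robot touching nothing.
It also fails if it takes over 54 s, if anything falls off the work surface, if the arm or the gripper's body presses on something with over 40 N, if the wrist force passes 120 N, or if a joint passes its speed limit or range.

ROBOT

A 6-joint arm with a two-finger parallel gripper is mounted at the origin on the work surface; the furniture and walls round the work are solid. World frame = base frame: x ahead of the robot, y to its left, z up, the work surface at z = 0. Lengths are in m, angles in degrees, forces in N, time in s.
With the tool pointing down it reaches from about 0.25 to 0.8 m from the base axis. Payload 8.5 kg.
Tool frame: the origin (TCP) lies at the very end of the fingers, on their centre line; the grasp point (between the pads) lies 19 mm behind it (manip.hold_point_z is the distance from the TCP to the grasp point, in m); z points along the fingers, y is the line along which they close (so a half turn about z gives the same grasp; the last joint's range is limited). The gripper opens to 85 mm and grips with 20 to 120 N. Pads are 22 mm wide; open, the fingers measure 114 mm over their backs; the gripper's body (76 mm by 85 mm) begins 54 mm behind the grasp point. The pads swing forward as they close: fully open they stand 13 mm farther back than shut.
Start: joints at [-67.953, 13.648, -0.773, 75.585, 0, 90], TCP at [0.197, -0.487, 0.231] pointing down, gripper open.
Joint ranges: [-152.45, 152.45], [-59.26, 108.67], [-65.41, 83.53], [-104.44, 129.93], [-82.83, 76.93], [-180, 180]. Speed limits (degrees/s): [127.2, 127.2, 159.86, 180, 180, 180].

INTERFACE

Orientations are given as a 3x3 rotation matrix whose columns are the frame's x, y, z axes.
In Python, from rig import manip, vision gives the robot as it stands.
- The arm moves only by the tool servo_tool, never from a script. Its argument "steps" is one flat list of numbers, 5 for each row, row after row: the closure, from 0 (fully open) to 1 (shut), then the shift along the tool's x, y, z in mm, then the turn about the tool's z in degrees. In form: [claw, x, y, z, twist, claw, x, y, z, twist, ...]. A call has 1 to 12 rows; each row shifts and turns the commanded pose from where the row before left it, along the tool's axes as they then stand; what a row does not reach is not made up. A row lasts 1/8 s, in which the tool goes at most 62.5 mm and 10.7 degrees, less where a joint would pass 70% of its speed; a pose out of reach is approached as far as the arm can. A call is refused whole if a number of a shift passes 62.5 or a number of a turn 10.7, either way. A call with a gripper value outside its range is refused whole. The fingers move at their own pace and stop on an object; the grip force is fixed at half the most. Time passes only in rows, so rows that do not move let the fingers close. It gives the time, the measured TCP pose, the force, the opening and the grip force at its end, in the units of the state.
- manip.get_state(): the state, without advancing time (a new reading comes with each control period).
- vision.camera(name): name is "scene" or "top" or "wrist"; returns the picture (384x512x3 uint8, red, green, blue); there is no depth.
- vision.get_calibration(name): a dict with "fov_y" (degrees; the focal length in pixels is half the picture's height over the tangent of half this angle, whatever the lens; pixels are square), "cx", "cy" (the principal point, pixels), "dist" ([k1, k2, p1, p2, k3] as OpenCV has them; the pictures are not rectified), "position" and "attitude" of the camera in the world. Camera axes: x right, y down, z forward; pixel columns grow to the right and rows downward; lengths in m; the calibration is good to about 2 mm. A picture is of the moment at which its call begins: read the wrist's pose just before it. get_calibration takes no time and is no camera call; for the wrist camera it gives the pose at the moment of the call.
- manip.hand_in(): hands the job in; it is judged then, once.
The state is a dict: "time": time; "qpos": joint angles; "dq": joint speeds; "effort": joint torques, N m; "tool_pos": TCP position; "tool_rot": TCP orientation; "ft_force": force on the tool from outside, world axes, zero at the start; "moment": the same for the moment, N m; "finger_gap": finger opening in m; "grip_force": force on a finger pad.
Only numpy, scipy, OpenCV 4.12 (cv2) and the standard library are available. Lean on these libraries where they do the work, as an engineer would, in place of code of your own. Each camera call takes 0.05 s, during which the arm holds its last target. There are 200 camera calls.

## Working session

There is one attempt and no reset: what is moved stays moved. The work goes in short steps, Python scripts to look and compute and a tool call to move; the robot and the scene stay as the last step left them, time stands still between calls to the robot, and variables do not carry over. Pictures are saved under pics/ and viewed, at most 10 in all, crops included, and the job is handed in when it is done.

Besides the shell and the picture viewer there is one more tool, called after "Request:" as a command line: name --argument value ..., lists and objects as JSON in quotes. servo_tool: Moves the arm, as the interface text tells. Its arguments: {"type":"object","properties":{"steps":{"type":"array"}},"required":["steps"]}

```bash
mkdir -p pics; ls; python3 - <<'E'
from rig import manip, vision
import cv2, numpy as np
for n in ["scene","top"]:
    im=vision.camera(n); cv2.imwrite(f"pics/{n}0.png",cv2.cvtColor(im,cv2.COLOR_RGB2BGR))
    c=vision.get_calibration(n); print(n,{k:np.round(v,4).tolist() for k,v in c.items()})
print(vision.get_calibration("wrist"))
s=manip.get_state(); print(s)
a=cv2.imread("pics/scene0.png");b=cv2.imread("pics/top0.png")
E
```

```text
pics
scene {'fov_y': 44.4375, 'cx': 263.7046, 'cy': 196.9735, 'dist': [-0.1907, 0.0, 0.0, 0.0, 0.0], 'position': [-0.5012, -0.6025, 0.6713], 'attitude': [[0.5453, -0.3693, 0.7525], [-0.8382, -0.2362, 0.4915], [-0.0038, -0.8988, -0.4384]]}
top {'fov_y': 44.9515, 'cx': 249.7755, 'cy': 194.4146, 'dist': [-0.1124, 0.0, 0.0, 0.0, 0.0], 'position': [0.2625, 0.0392, 1.3403], 'attitude': [[0.05, -0.9773, 0.2057], [-0.9987, -0.048, 0.0145], [-0.0043, -0.2062, -0.9785]]}
{'fov_y': 67.05875410635687, 'cx': 253.21459647582503, 'cy': 196.15165042167646, 'dist': array([-0.02750413,  0.        ,  0.        ,  0.        ,  0.        ]), 'position': array([ 0.25882318, -0.46291156,  0.37333393]), 'attitude': array([[ 0.3745813 , -0.89587798, -0.23893826],
       [-0.92719323, -0.36227779, -0.09522354],
       [-0.00125335,  0.2572109 , -0.96635448]])}
{'time': 0.1, 'qpos': array([-6.79532532e+01,  1.36789681e+01, -8.11346267e-01,  7.55844933e+01,
        3.56878518e-04,  9.00001524e+01]), 'dq': array([-0.08125929, -0.02362616,  0.17577044, -0.15025695,  0.04079544,
       -0.08431023]), 'effort': array([ 1.10390745e-03, -5.39719498e+01,  3.46998668e+01,  1.34432464e-02,
        1.13691524e-05, -1.10694268e-05]), 'tool_pos': array([ 0.19692927, -0.4862693 ,  0.23073386]), 'tool_rot': array([[ 9.26878911e-01,  3.75360159e-01, -4.84315718e-04],
       [ 3.75360471e-01, -9.26878118e-01,  1.21250713e-03],
       [ 6.22522727e-06, -1.30564026e-03, -9.99999148e-01]]), 'ft_force': array([-0.24545691,  0.85826962,  0.33476215]), 'moment': array([-0.0299029 ,  0.06207114, -0.01537662]), 'grip_force': 0.0, 'finger_gap': 0.08534518168223962}
```

View pics/top0.png

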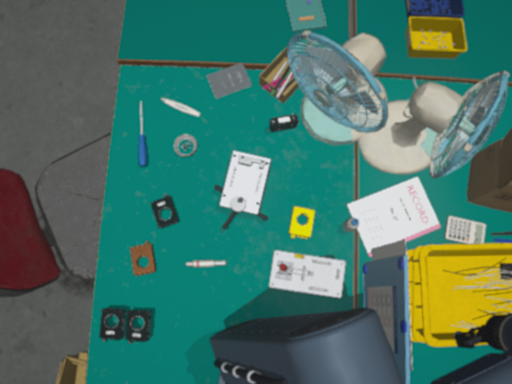

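View pics/scene0.png

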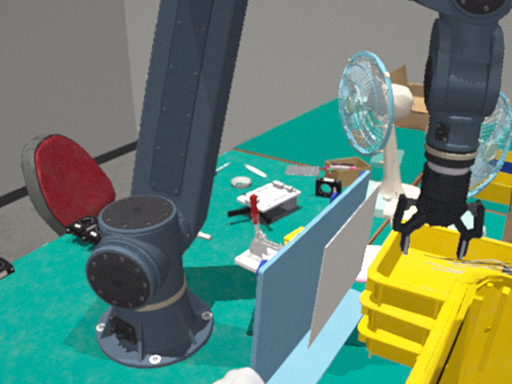

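```bash
python3 - <<'E'
import cv2
b=cv2.imread("pics/top0.png")
cv2.imwrite("pics/c1.png",cv2.resize(b[90:350,90:350],None,fx=2.3,fy=2.3,interpolation=cv2.INTER_CUBIC))
E
```

```text
(no output)
```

View pics/c1.png

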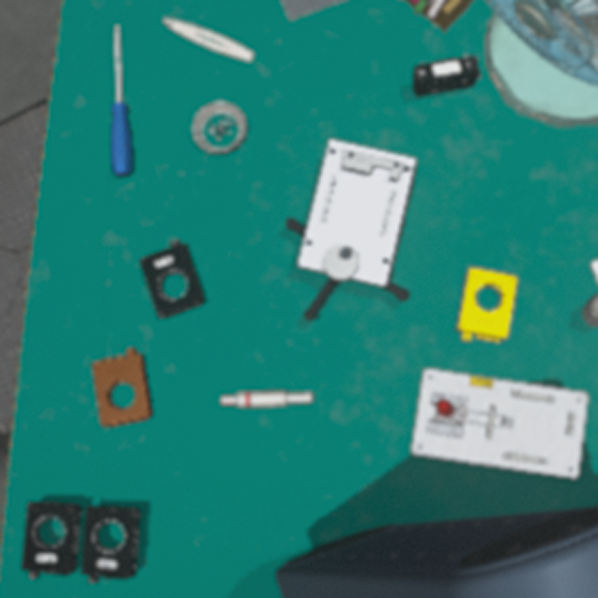

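The crop shows the black loose housing at top-view px (165,212) with its lug pointing up. The fixture is at (245,185) with its eccentric at about (238,205). There is also a black pair at (112–138,323) and a blue partition at (365–405,260–384). Next I'll measure all of these.

```bash
cat > h.py <<'E'
import cv2, numpy as np
from rig import manip, vision
def cal(n):
    c=vision.get_calibration(n); f=192/np.tan(np.radians(c["fov_y"]/2))
    return dict(K=np.array([[f,0,c["cx"]],[0,f,c["cy"]],[0,0,1]]),d=np.array(c["dist"]),p=np.array(c["position"]),R=np.array(c["attitude"]))
def ray(c,px):
    u=cv2.undistortPoints(np.array(px,float).reshape(-1,1,2),c["K"],c["d"]).reshape(-1,2)
    return np.c_[u,np.ones(len(u))]@c["R"].T
def onz(c,px,z):
    r=ray(c,px); return c["p"]+r*((z-c["p"][2])/r[:,2])[:,None]
def proj(c,P):
    rv=cv2.Rodrigues(c["R"].T)[0]
    return cv2.projectPoints(np.array(P,float).reshape(-1,3),rv,-c["R"].T@c["p"],c["K"],c["d"])[0].reshape(-1,2)
def tri(ca,pa,cb,pb):
    a=ray(ca,[pa])[0];b=ray(cb,[pb])[0]; A=np.c_[a,-b]
    s=np.linalg.lstsq(A,cb["p"]-ca["p"],rcond=None)[0]
    x=ca["p"]+a*s[0];y=cb["p"]+b*s[1]; return (x+y)/2,np.linalg.norm(x-y)
def blob(mask,roi):
    m=np.zeros_like(mask);x0,y0,x1,y1=roi;m[y0:y1,x0:x1]=mask[y0:y1,x0:x1]
    cs=cv2.findContours(m,cv2.RETR_EXTERNAL,cv2.CHAIN_APPROX_NONE)[0]
    return max(cs,key=cv2.contourArea)
E
python3 - <<'E'
from h import *
t=cal("top");s=cal("scene")
b=cv2.imread("pics/top0.png");hsv=cv2.cvtColor(b,cv2.COLOR_BGR2HSV)
dark=(hsv[...,2]<75).astype(np.uint8)*255
c=blob(dark,(145,190,185,235)); p=onz(t,c.reshape(-1,2),.02)[:,:2].astype(np.float32)
print("housing",cv2.minAreaRect(p), cv2.contourArea(c)); print(np.round(cv2.boxPoints(cv2.minAreaRect(p)),3).tolist())
m=((hsv[...,2]>150)&(hsv[...,1]<60)).astype(np.uint8)*255
c=blob(m,(205,145,285,220)); p=onz(t,c.reshape(-1,2),.06)[:,:2].astype(np.float32)
print("plate",cv2.minAreaRect(p)); print(np.round(cv2.boxPoints(cv2.minAreaRect(p)),3).tolist())
print("pair",onz(t,[[112,323],[138,323]],.02),onz(t,[[112,323],[138,323]],.1))
print("panel",tri(t,(406,242),s,(370,178)),"bottom",onz(t,[[365,262],[370,384],[405,384],[406,242]],0.0))
print("red",tri(t,(283,267),s,(253,197)))
E
```

```text
housing ((0.47801756858825684, 0.30278480052948), (0.08305425941944122, 0.061601728200912476), 23.33150291442871) 535.0
[[0.42800000309944153, 0.3149999976158142], [0.4519999921321869, 0.257999986410141], [0.527999997138977, 0.29100000858306885], [0.5040000081062317, 0.3479999899864197]]
plate ((0.567270040512085, 0.0739445686340332), (0.11238829046487808, 0.17019185423851013), 79.81715393066406)
[[0.4740000069141388, 0.03400000184774399], [0.640999972820282, 0.004000000189989805], [0.6610000133514404, 0.11400000005960464], [0.49300000071525574, 0.14399999380111694]]
pair [[0.15336572 0.42587581 0.02      ]
 [0.15836963 0.35202697 0.02      ]] [[0.15997593 0.40244444 0.1       ]
 [0.16467664 0.33307037 0.1       ]]
panel (array([ 0.38652963, -0.30407814,  0.27585546]), np.float64(0.019405139911476854)) bottom [[ 0.36136982 -0.28317004  0.        ]
 [ 0.02153884 -0.30246635  0.        ]
 [ 0.02368026 -0.40220361  0.        ]
 [ 0.4245334  -0.4045825   0.        ]]
red (array([ 0.3256323 , -0.03385271,  0.18221557]), np.float64(0.00283807075999284))
```

Request:
servo_tool --steps '[0, 0, 0, -62, 0, 0, 0, 0, -62, 0, 0, 0, 0, -60, 0, 0, 39.7, -44.7, 0, 0, 0, 39.7, -44.7, 0, 0, 0, 39.7, -44.7, 0, 0, 0, 39.7, -44.7, 0, 0, 0, 39.7, -44.7, 0, 0, 0, 39.7, -44.7, 0, 0, 0, 39.7, -44.7, 0, 0, 0, 39.7, -44.7, 0, 0, 0, 39.7, -44.7, 0, 0]'

```text
time: 1.6
tool_pos: [0.3773, 0.0224, 0.4153]
tool_rot: [[0.927, 0.375, 0.0], [0.375, -0.927, -0.0], [0.0, 0.0, -1.0]]
ft_force: [1.4, -1.0, -0.3]
finger_gap: 0.0852
grip_force: 0.0
```

Request:
servo_tool --steps '[0, 28.4, -31.8, 35, 0, 0, 28.4, -31.8, 35, 0, 0, 28.4, -31.8, 35, 0, 0, 28.4, -31.8, 35, 0, 0, 28.4, -31.8, 35, 0, 0, 28.4, -31.8, 35, 0, 0, 28.4, -31.8, 35, -1.3, 0, 0, 0, 0, 0]'

```text
time: 2.6
tool_pos: [0.4917, 0.2645, 0.1683]
tool_rot: [[0.889, 0.456, -0.021], [0.457, -0.889, 0.03], [-0.005, -0.036, -0.999]]
ft_force: [-0.1, -1.1, 0.2]
finger_gap: 0.0856
grip_force: 0.0
```

```bash
python3 - <<'E'
from h import *
w=cal("wrist"); im=vision.camera("wrist"); b=cv2.cvtColor(im,cv2.COLOR_RGB2BGR); cv2.imwrite("pics/w1.png",b)
s=manip.get_state(); print(s["tool_pos"],s["tool_rot"][:,0])
hsv=cv2.cvtColor(b,cv2.COLOR_BGR2HSV); np.save("w1.npy",[0])
g=proj(w,[.478,.303,.02])[0]; print("expected",g)
dark=(hsv[...,2]<75).astype(np.uint8)*255
x,y=g.astype(int); c=blob(dark,(max(0,x-130),max(0,y-130),x+130,y+130))
p=onz(w,c.reshape(-1,2),.02)[:,:2].astype(np.float32); r=cv2.minAreaRect(p); print(r,np.round(cv2.boxPoints(r),4).tolist())
E
```

```text
[0.49173067 0.26374563 0.17009005] [ 0.8899662   0.45601386 -0.00339342]
expected [217.65217064 179.29257431]
((0.4775656461715698, 0.24773487448692322), (0.26442646980285645, 0.16835564374923706), 31.873708724975586) [[0.3208000063896179, 0.24940000474452972], [0.4097000062465668, 0.10639999806880951], [0.6342999935150146, 0.24609999358654022], [0.5454000234603882, 0.3889999985694885]]
```

View pics/w1.png

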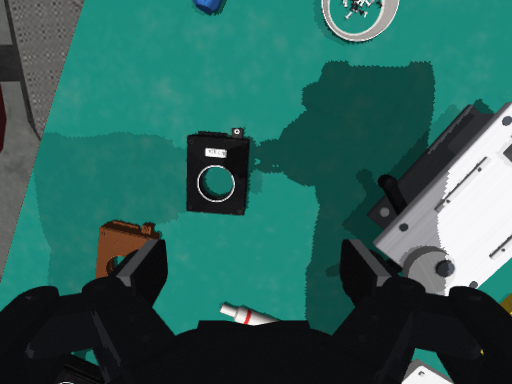

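The wrist view shows the housing at (217,175) with its lug at (237,131). The brown decoy is at (128,245) and the fixture is on the right. I'll measure the housing with a tighter threshold.

```bash
python3 - <<'E'
from h import *
w=cal("wrist"); b=cv2.imread("pics/w1.png"); hsv=cv2.cvtColor(b,cv2.COLOR_BGR2HSV)
s=manip.get_state(); R=s["tool_rot"]; print(s["tool_pos"],R[:,0])
dark=((hsv[...,2]<60)&~((hsv[...,1]>120)&(hsv[...,2]>35))).astype(np.uint8)*255
dark=cv2.morphologyEx(dark,cv2.MORPH_OPEN,np.ones((11,11)))
c=blob(dark,(178,120,262,225)); print(cv2.boundingRect(c))
for z in(.02,):
  p=onz(w,c.reshape(-1,2),z)[:,:2].astype(np.float32); r=cv2.minAreaRect(p); print(z,r,np.round(cv2.boxPoints(r),4).tolist())
cc=cv2.findContours(cv2.inRange(hsv,(75,80,80),(95,255,255))[155:210,190:240],cv2.RETR_EXTERNAL,cv2.CHAIN_APPROX_NONE)[0]
cc=max(cc,key=cv2.contourArea); e=cv2.fitEllipse(cc); print("hole px",e[0][0]+190,e[0][1]+155,e[1])
print("hole@0",onz(w,[[e[0][0]+190,e[0][1]+155]],0.0),"@.02",onz(w,[[e[0][0]+190,e[0][1]+155]],.02), "ring", onz(w,[[216,184]],.02),"lug",onz(w,[[237,131]],.013))
E
```

```text
[0.49173067 0.26374563 0.17009005] [ 0.8899662   0.45601386 -0.00339342]
(187, 132, 62, 82)
0.02 ((0.48265933990478516, 0.30546098947525024), (0.0839022845029831, 0.062338121235370636), 23.732894897460938) [[0.4316999912261963, 0.31709998846054077], [0.45680001378059387, 0.25999999046325684], [0.5335999727249146, 0.2937999963760376], [0.5084999799728394, 0.35089999437332153]]
hole px 218.64906883239746 180.03607177734375 (24.180282592773438, 28.799495697021484)
hole@0 [[0.47238807 0.30206135 0.        ]] @.02 [[0.47760745 0.30117183 0.02      ]] ring [[0.4725245  0.30183015 0.02      ]] lug [[0.53027163 0.30661816 0.013     ]]
```

Request:
servo_tool --steps '[0, 4.5, -20, 0, 1.8, 0, 4.5, -20, 0, 1.8, 0, 0, 0, 40, 0, 0, 0, 0, 40, 0, 0, 0, 0, 20, 0, 0, 0, 0, 0, 0]'

```text
time: 3.4
tool_pos: [0.4959, 0.2743, 0.0734]
tool_rot: [[0.892, 0.451, -0.034], [0.453, -0.89, 0.058], [-0.004, -0.067, -0.998]]
ft_force: [0.8, -1.6, 0.6]
finger_gap: 0.0854
grip_force: 0.0
```

```bash
python3 - <<'E'
from h import *
w=cal("wrist"); im=vision.camera("wrist"); b=cv2.cvtColor(im,cv2.COLOR_RGB2BGR); cv2.imwrite("pics/w2.png",b)
s=manip.get_state(); R=s["tool_rot"]; print(s["tool_pos"],R[:,0],np.degrees(np.arctan2(R[1,0],R[0,0])))
a=np.radians(23.6);u=np.array([np.cos(a),np.sin(a)]);x=np.array([-u[1],u[0]]);c=np.array([.481,.304])
P=[[*(c+i*.04*u+j*.031*x),.02] for i,j in((1,1),(1,-1),(-1,-1),(-1,1))]
print(proj(w,P)); cv2.polylines(b,[proj(w,P).astype(int)],True,(0,0,255)); cv2.imwrite("pics/w2.png",b)
E
```

```text
[0.49659505 0.27478714 0.07449733] [ 0.89158616  0.45284456 -0.00243381] 26.926421249142663
[[166.94475265 155.13993121]
 [256.49740049 161.01114896]
 [250.13802167 266.93238882]
 [169.34052741 259.91720933]]
```

View pics/w2.png

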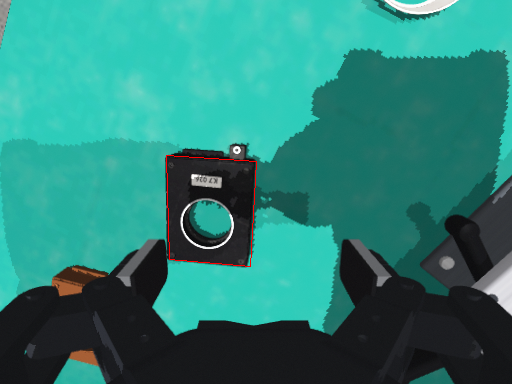

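The overlay matches the housing outline, so the centre of (0.481, 0.304) and the yaw of 23.6° hold. The arm isn't following in y and has tilted slightly, so I'll check the joints.

```bash
python3 - <<'E'
from h import *
s=manip.get_state(); print(np.round(s["qpos"],2),np.round(s["dq"],2),np.round(s["tool_rot"],3).tolist(),s["time"])
E
```

```text
[ 26.87  23.28 -10.83  56.03   3.86 179.94] [ 0.19 -0.94  1.41  0.43 -0.03 -0.09] [[0.892, 0.452, -0.033], [0.453, -0.89, 0.059], [-0.002, -0.067, -0.998]] 3.45
```

Request:
servo_tool --steps '[0, 0, 0, -30, -10.7, 0, 0, 0, -20, -10.7, 0, 0, 0, 0, -10.7, 0, 0, 0, 0, -10.7, 0, 0, 0, 0, -10.7, 0, 0, 0, 0, -10.7]'

```text
time: 4.2
tool_pos: [0.4989, 0.2723, 0.1259]
tool_rot: [[-0.025, 0.999, -0.03], [0.998, 0.027, 0.06], [0.061, -0.029, -0.998]]
ft_force: [0.5, 0.5, 0.2]
finger_gap: 0.0855
grip_force: 0.0
```

```bash
python3 - <<'E'
from h import *
s=manip.get_state(); R=s["tool_rot"];print(np.round(s["qpos"],2),np.round(R,3).tolist(),s["tool_pos"],np.degrees(np.arctan2(R[1,0],R[0,0])))
E
```

```text
[ 26.55  20.91  -6.31  62.78   3.86 115.05] [[-0.025, 0.999, -0.03], [0.998, 0.027, 0.06], [0.061, -0.029, -0.998]] [0.49889711 0.2723326  0.1258727 ] 91.44571278742394
```

Joint 6 is at its +180° limit, and hitting it caused a sideways tilt: joint 5 is at 3.9°. I'll swing to the opposite limit, mirror the effect to remove the tilt, and then use the half-turned grasp.

Request:
servo_tool --steps '[0, 0, 0, 0, -10.7, 0, 0, 0, 0, -10.7, 0, 0, 0, 0, -10.7, 0, 0, 0, 0, -10.7, 0, 0, 0, 0, -10.7, 0, 0, 0, 0, -10.7, 0, 0, 0, 0, -10.7, 0, 0, 0, 0, -10.7, 0, 0, 0, 0, -10.7, 0, 0, 0, 0, -10.7, 0, 0, 0, 0, -10.7, 0, 0, 0, 0, -10.7]'

```text
time: 5.7
tool_pos: [0.4989, 0.2723, 0.1258]
tool_rot: [[-0.767, -0.64, -0.03], [-0.641, 0.765, 0.06], [-0.015, 0.065, -0.998]]
ft_force: [-0.0, -0.2, 0.5]
finger_gap: 0.0852
grip_force: 0.0
```

Request:
servo_tool --steps '[0, 0, 0, 0, -10.7, 0, 0, 0, 0, -10.7, 0, 0, 0, 0, -10.7, 0, 0, 0, 0, -10.7, 0, 0, 0, 0, -10.7, 0, 0, 0, 0, -10.7, 0, 0, 0, 0, -10.7, 0, 0, 0, 0, -10.7, 0, 0, 0, 0, -10.7, 0, 0, 0, 0, -10.7, 0, 0, 0, 0, -10.7, 0, 0, 0, 0, -10.7]'

```text
time: 7.2
tool_pos: [0.4989, 0.2723, 0.1259]
tool_rot: [[0.979, -0.204, -0.03], [-0.202, -0.978, 0.06], [-0.042, -0.053, -0.998]]
ft_force: [0.3, -0.3, 0.1]
finger_gap: 0.0855
grip_force: 0.0
```

Request:
servo_tool --steps '[0, 0, 0, 0, -10.7, 0, 0, 0, 0, -10.7, 0, 0, 0, 0, -10.7, 0, 0, 0, 0, -5, 0, 0, 0, 0, 0]'

```text
time: 7.82
tool_pos: [0.4988, 0.2723, 0.1255]
tool_rot: [[0.906, 0.422, -0.03], [0.423, -0.904, 0.06], [-0.002, -0.067, -0.998]]
ft_force: [0.5, -0.6, 0.8]
finger_gap: 0.0855
grip_force: 0.0
```

```bash
cat > st.py <<'E'
from h import *
s=manip.get_state(); R=s["tool_rot"];print(s["time"],np.round(s["qpos"],2),np.round(R,3).tolist(),np.round(s["tool_pos"],4),"yaw",round(np.degrees(np.arctan2(R[1,0],R[0,0])),2),"F",np.round(s["ft_force"],1),"M",np.round(s["moment"],2),"gap",round(s["finger_gap"],4))
E
python3 st.py
```

```text
7.825 [  26.55   20.93   -6.34   62.75    3.85 -178.46] [[0.906, 0.422, -0.03], [0.423, -0.904, 0.06], [-0.002, -0.067, -0.998]] [0.4988 0.2723 0.1255] yaw 25.01 F [ 0.5 -0.6  0.8] M [-0.02  0.02 -0.01] gap 0.0855
```

Request:
servo_tool --steps '[0, 0, 20, 0, 0, 0, 0, 20, 0, 0, 0, 0, 0, 0, 0]'

```text
time: 8.2
tool_pos: [0.5103, 0.2456, 0.121]
tool_rot: [[0.915, 0.403, -0.028], [0.404, -0.913, 0.05], [-0.005, -0.057, -0.998]]
ft_force: [0.7, 0.1, 0.1]
finger_gap: 0.0854
grip_force: 0.0
```

```bash
python3 st.py
```

```text
8.2 [  23.93   21.13   -6.71   62.46    3.27 -179.92] [[0.915, 0.403, -0.028], [0.404, -0.913, 0.05], [-0.005, -0.057, -0.998]] [0.5103 0.2456 0.121 ] yaw 23.85 F [0.7 0.1 0.1] M [-0.01 -0.04  0.03] gap 0.0854
```

Request:
servo_tool --steps '[0, 0, 35, -3, -3, 0, 0, 35, -3, -3, 0, 0, 0, 0, 0]'

```text
time: 8.57
tool_pos: [0.5138, 0.2377, 0.1241]
tool_rot: [[0.91, 0.415, -0.004], [0.415, -0.91, 0.007], [-0.001, -0.008, -1.0]]
ft_force: [0.2, 0.3, 1.2]
finger_gap: 0.0852
grip_force: 0.0
```

```bash
python3 st.py
```

```text
8.575 [  24.58   20.82   -6.63   62.61    0.45 -179.94] [[0.91, 0.415, -0.004], [0.415, -0.91, 0.007], [-0.001, -0.008, -1.0]] [0.5138 0.2377 0.1241] yaw 24.52 F [0.2 0.3 1.2] M [-0.01  0.02  0.02] gap 0.0852
```

Request:
servo_tool --steps '[0, 0, 10, 0, -1, 0, -1.3, -40, 0, 0, 0, -1.3, -38, 0, 10.6, 0, 0, 0, 0, 10.6, 0, 0, 0, 0, 10.6, 0, 0, 0, 0, 10.6, 0, 0, 0, 0, 10.6, 0, 0, 0, 0, 10.6, 0, 0, 0, 0, 10.6, 0, 0, 0, 0, 10.6, 0, 0, 0, 0, 10.6, 0, 0, 0, 0, 10.6]'

```text
time: 10.07
tool_pos: [0.4791, 0.3065, 0.1237]
tool_rot: [[0.144, -0.99, -0.002], [-0.99, -0.144, 0.0], [-0.0, 0.002, -1.0]]
ft_force: [0.7, -0.6, -0.1]
finger_gap: 0.0851
grip_force: 0.0
```

Request:
servo_tool --steps '[0, 0, 0, 0, 10.6, 0, 0, 0, 0, 10.6, 0, 0, 0, 0, 10.6, 0, 0, 0, 0, 10.6, 0, 0, 0, 0, 10.6, 0, 0, 0, 0, 10.6, 0, 0, 0, 0, 10.6, 0, 0, 0, 0, 0]'

```text
time: 11.08
tool_pos: [0.4792, 0.3066, 0.1238]
tool_rot: [[-0.91, -0.415, -0.002], [-0.415, 0.91, 0.0], [0.001, 0.001, -1.0]]
ft_force: [-0.1, -1.3, 0.2]
finger_gap: 0.0854
grip_force: 0.0
```

```bash
python3 st.py
```

```text
11.075 [ 3.258e+01  2.109e+01 -6.250e+00  6.273e+01  6.000e-02  8.060e+00] [[-0.91, -0.415, -0.002], [-0.415, 0.91, 0.0], [0.001, 0.001, -1.0]] [0.4792 0.3066 0.1238] yaw -155.49 F [-0.1 -1.3  0.2] M [0.03 0.05 0.05] gap 0.0854
```

Request:
servo_tool --steps '[0, -0.5, -3.1, 40, 0.9, 0, 0, 0, 40, 0, 0, 0, 0, 28, 0, 0, 0, 0, 12.5, 0, 0, 0, 0, 0, 0, 1, 0, 0, 0, 0, 1, 0, 0, 0, 0, 1, 0, 0, 0, 0, 1, 0, 0, 0, 0, 1, 0, 0, 0, 0]'

```text
time: 12.32
tool_pos: [0.4816, 0.3045, 0.005]
tool_rot: [[-0.917, -0.4, 0.001], [-0.4, 0.917, 0.002], [-0.001, 0.001, -1.0]]
ft_force: [-1.6, -1.2, 5.1]
finger_gap: 0.0606
grip_force: 65.2
```

```bash
python3 st.py
```

```text
12.325 [ 32.26  27.36 -15.81  46.74   0.07   8.7 ] [[-0.917, -0.4, 0.001], [-0.4, 0.917, 0.002], [-0.001, 0.001, -1.0]] [0.4816 0.3045 0.005 ] yaw -156.44 F [-1.6 -1.2  5.1] M [-0.06  0.23  0.02] gap 0.0606
```

Request:
servo_tool --steps '[1, 0, 0, -40, 0, 1, 0, 0, -55, 0, 1, 0, 0, -55, 0, 1, 11.4, -56.3, 0, 0, 1, 11.4, -56.3, 0, 0, 1, 11.4, -56.3, 0, 0, 1, 11.4, -56.3, 0, 8.4, 1, 0, 0, 0, 8.4, 1, 0, 0, 0, 8.5, 1, 0, 0, 0, 8.5, 1, 0, 0, 0, 0]'

```text
time: 13.7
tool_pos: [0.5293, 0.0791, 0.154]
tool_rot: [[-0.984, 0.177, -0.0], [0.177, 0.984, 0.001], [0.0, 0.0, -1.0]]
ft_force: [1.0, 0.2, -0.1]
finger_gap: 0.0603
grip_force: 65.5
```

```bash
python3 st.py; python3 - <<'E'
from h import *
w=cal("wrist"); im=vision.camera("wrist"); b=cv2.cvtColor(im,cv2.COLOR_RGB2BGR); cv2.imwrite("pics/w3.png",b)
E
```

```text
13.7 [ 8.480e+00  1.677e+01 -8.030e+00  6.521e+01  3.000e-02  1.868e+01] [[-0.984, 0.177, -0.0], [0.177, 0.984, 0.001], [0.0, 0.0, -1.0]] [0.5293 0.0791 0.154 ] yaw 169.79 F [ 1.   0.2 -0.1] M [ 0.05 -0.04  0.03] gap 0.0603
```

View pics/w3.png

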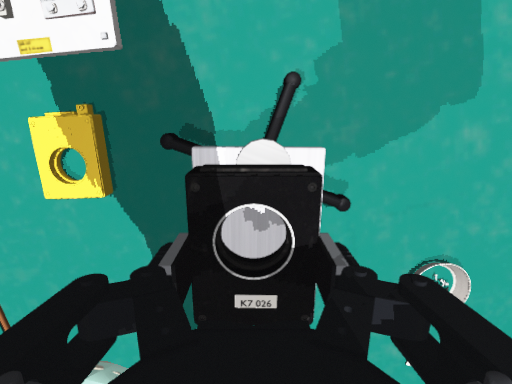

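The wrist view shows the held housing, with the plate's front edge from about (192,150) to (326,147). The eccentric is at (263,158), and the wing tips are at (293,78), (168,142) and (345,203). I'll measure the plate and knob from here.

```bash
python3 - <<'E'
from h import *
w=cal("wrist"); b=cv2.imread("pics/w3.png").astype(int); g=cv2.cvtColor(b.astype(np.uint8),cv2.COLOR_BGR2GRAY).astype(float)
R=b[...,2].astype(float)  # red channel: teal low, white high
def edge(line,ax,rng):  # subpixel strongest gradient
    v=line[rng[0]:rng[1]]; d=np.abs(np.diff(v)); i=d.argmax(); 
    return rng[0]+i+.5, d[i]
fr=[(x,edge(R[:,x],0,(135,165))[0]) for x in list(range(198,232,3))+list(range(300,322,3))]
lf=[(edge(R[y],1,(180,205))[0],y) for y in range(153,164)]
rt=[(edge(R[y],1,(316,336))[0],y) for y in list(range(153,162))+list(range(208,222,2))]
out={}
for n,p in(("front",fr),("left",lf),("right",rt)):
    P=onz(w,p,.06)[:,:2]; vx,vy,x0,y0=cv2.fitLine(P.astype(np.float32),cv2.DIST_HUBER,0,.01,.01).ravel()
    out[n]=(np.array([x0,y0]),np.array([vx,vy])); nn=np.array([-vy,vx]); print(n,np.degrees(np.arctan2(vy,vx)),"rms mm",1e3*np.sqrt(np.mean(((P-[x0,y0])@nn)**2)),np.round(p[0],1),np.round(p[-1],1))
def X(a,c):
    s=np.linalg.solve(np.c_[a[1],-c[1]],c[0]-a[0]); return a[0]+s[0]*a[1]
cl,cr=X(out["front"],out["left"]),X(out["front"],out["right"]); m=(cl+cr)/2
print("corners",cl,cr,np.linalg.norm(cl-cr),"mid",m)
v=cl-cr; yaw=np.degrees(np.arctan2(v[1],v[0]))
print("yaw if y axis=cr->cl or reverse",yaw-90,yaw+90)
for yw in(-10.2,):
    u=np.array([np.cos(np.radians(yw)),np.sin(np.radians(yw))]); print("nest",m+.0825*u,"axis",m+.025*u)
print("wings",onz(w,[[293,78],[168,142],[345,203]],.046))
E
```

```text
front 79.52626 rms mm 5.5347199450733955 [198.  145.5] [321.  146.5]
left -13.177493 rms mm 0.00016259833113091576 [191.5 153. ] [191.5 163. ]
right -10.18085 rms mm 0.7692976263057589 [325.5 153. ] [320.5 220. ]
corners [0.47868252 0.03691869] [0.49837986 0.14346862] 0.10835531 mid [0.48853117 0.09019365]
yaw if y axis=cr->cl or reverse -190.47372 -10.473732
nest [0.56972731 0.07558416] axis [0.51313606 0.08576653]
wings [[0.44065234 0.12719433 0.046     ]
 [0.47260658 0.01472316 0.046     ]
 [0.55347137 0.15849628 0.046     ]]
```

Request:
servo_tool --steps '[1, -20, 1.5, 0, 0, 1, -19.8, 1.5, 0, 0, 1, 0, 0, 30, 0, 1, 0, 0, 30, 0, 1, 0, 0, 18, 0, 1, 0, 0, 6, 0, 1, 0, 0, 2.5, 0, 1, 0, 0, 0, 0]'

```text
time: 14.75
tool_pos: [0.5691, 0.0751, 0.0673]
tool_rot: [[-0.984, 0.178, -0.001], [0.178, 0.984, 0.0], [0.001, 0.0, -1.0]]
ft_force: [-0.1, 0.2, -0.6]
finger_gap: 0.0602
grip_force: 65.5
```

```bash
python3 st.py; python3 - <<'E'
from h import *
w=cal("wrist"); im=vision.camera("wrist"); b=cv2.cvtColor(im,cv2.COLOR_RGB2BGR); cv2.imwrite("pics/w4.png",b)
E
```

```text
14.75 [ 7.500e+00  2.413e+01 -1.049e+01  5.540e+01  3.000e-02  1.773e+01] [[-0.984, 0.178, -0.001], [0.178, 0.984, 0.0], [0.001, 0.0, -1.0]] [0.5691 0.0751 0.0673] yaw 169.77 F [-0.1  0.2 -0.6] M [0.04 0.   0.03] gap 0.0602
```

View pics/w4.png

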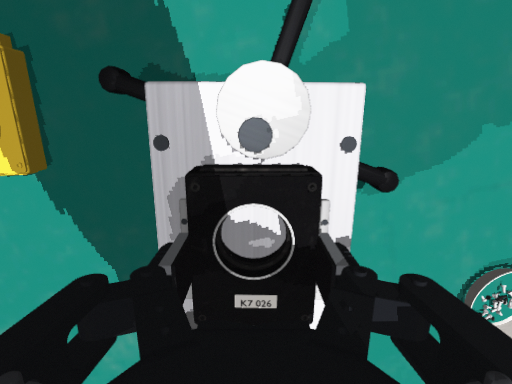

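The housing is centred between the rails at about (185,215) and (324,212), and it clears the cam. Next I lower the last 2 mm and release.

Request:
servo_tool --steps '[1, 0, 0, 1.5, 0, 1, 0, 0, 1, 0, 1, 0, 0, 0, 0]'

```text
time: 15.18
tool_pos: [0.569, 0.0751, 0.065]
tool_rot: [[-0.984, 0.178, -0.0], [0.178, 0.984, 0.001], [0.001, 0.001, -1.0]]
ft_force: [-2.3, -1.2, 6.0]
finger_gap: 0.0603
grip_force: 66.2
```

Contact is felt at 6 N, so I release, rise, and look from slightly beyond the fixture.

Request:
servo_tool --steps '[0, 0, 0, 0, 0, 0, 0, 0, 0, 0, 0, 0, 0, 0, 0, 0, 0, 0, -30, 0, 0, -20, 0, -50, 0, 0, -30, 0, -50, 0, 0, 0, 0, 0, 0]'

```text
time: 16.05
tool_pos: [0.6219, 0.066, 0.198]
tool_rot: [[-0.984, 0.179, 0.006], [0.179, 0.984, 0.001], [-0.006, 0.002, -1.0]]
ft_force: [0.3, -0.0, -1.0]
finger_gap: 0.0853
grip_force: 0.0
```

```bash
python3 st.py; python3 - <<'E'
from h import *
w=cal("wrist"); im=vision.camera("wrist"); b=cv2.cvtColor(im,cv2.COLOR_RGB2BGR); cv2.imwrite("pics/w5.png",b)
E
```

```text
16.05 [6.040e+00 2.397e+01 9.540e+00 7.519e+01 2.000e-02 1.635e+01] [[-0.984, 0.179, 0.006], [0.179, 0.984, 0.001], [-0.006, 0.002, -1.0]] [0.6219 0.066  0.198 ] yaw 169.7 F [ 0.3 -0.  -1. ] M [ 0.01  0.04 -0.01] gap 0.0853
```

View pics/w5.png

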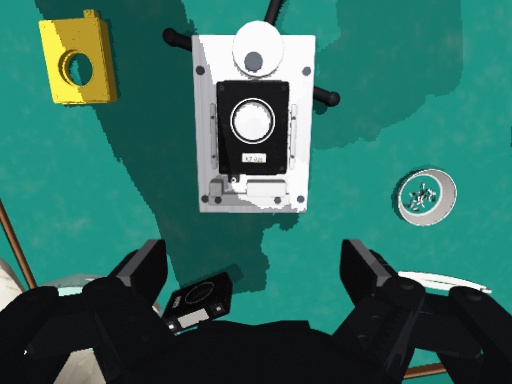

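The housing lies flat between the rails with its lug at (234,181), inside the notch. Next I shut the fingers and move in front of the plate edge, on the −y side of the wing.

Request:
servo_tool --steps '[1, 54, -5.6, 0, 0, 1, 54, -6, 0, 0, 1, 53, -6, 0, 0, 1, 0, 0, 50, 0, 1, 0, 0, 40, 0, 1, 0, 0, 0, 0]'

```text
time: 16.85
tool_pos: [0.4526, 0.0771, 0.1013]
tool_rot: [[-0.984, 0.178, -0.009], [0.178, 0.984, -0.001], [0.009, -0.002, -1.0]]
ft_force: [0.7, -0.1, 0.2]
finger_gap: -0.0
grip_force: 0.0
```

```bash
cat >> st.py <<'E'
d=s["tool_pos"][:2]-[.513,.086]; a=np.radians(-10.2)
f=s["ft_force"]
print("rel axis mm x %.1f y %.1f z %.1f"%(1e3*(d[0]*np.cos(a)+d[1]*np.sin(a)),1e3*(-d[0]*np.sin(a)+d[1]*np.cos(a)),1e3*s["tool_pos"][2]),"Ffix x %.1f y %.1f"%(f[0]*np.cos(a)+f[1]*np.sin(a),-f[0]*np.sin(a)+f[1]*np.cos(a)))
E
python3 st.py
```

```text
16.85 [ 9.640e+00  1.254e+01 -2.248e+01  5.549e+01  4.000e-02  1.989e+01] [[-0.984, 0.178, -0.009], [0.178, 0.984, -0.001], [0.009, -0.002, -1.0]] [0.4526 0.0771 0.1013] yaw 169.75 F [ 0.7 -0.1  0.2] M [ 0.03 -0.04  0.03] gap -0.0
rel axis mm x -57.9 y -19.5 z 101.3 Ffix x 0.7 y 0.0
```

Request:
servo_tool --steps '[1, -3.5, 0, 0, 0, 1, 0, 0, 40, 0, 1, 0, 0, 30, 0, 1, 0, 0, 12, 0, 1, 0, 0, 0, 0]'

```text
time: 17.48
tool_pos: [0.4601, 0.0769, 0.0227]
tool_rot: [[-0.984, 0.178, -0.002], [0.178, 0.984, 0.0], [0.002, 0.0, -1.0]]
ft_force: [0.4, -0.2, 0.2]
finger_gap: 0.0002
grip_force: 0.0
```

```bash
python3 st.py; python3 - <<'E'
from h import *
w=cal("wrist"); im=vision.camera("wrist"); b=cv2.cvtColor(im,cv2.COLOR_RGB2BGR); cv2.imwrite("pics/w6.png",b)
E
```

```text
17.475 [ 9.470e+00  1.803e+01 -2.865e+01  4.341e+01  4.000e-02  1.975e+01] [[-0.984, 0.178, -0.002], [0.178, 0.984, 0.0], [0.002, 0.0, -1.0]] [0.4601 0.0769 0.0227] yaw 169.72 F [ 0.4 -0.2  0.2] M [-0.06  0.03 -0.02] gap 0.0002
rel axis mm x -50.5 y -18.3 z 22.7 Ffix x 0.4 y -0.1
```

View pics/w6.png

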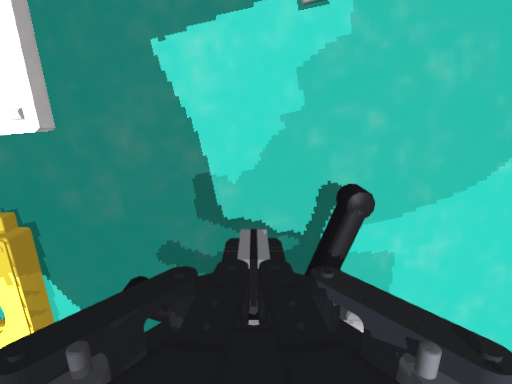

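The shut fingers are down in front of the edge, and the wing is at (350,200) on their +y side. I start stroke 1 along +y; it cannot reach the tight point yet.

Request:
servo_tool --steps '[1, 0, 8, 0, 0, 1, 0, 8, 0, 0, 1, 0, 8, 0, 0, 1, 0, 8, 0, 0, 1, 0, 8, 0, 0, 1, 0, 8, 0, 0, 1, 0, 8, 0, 0]'

```text
time: 18.4
tool_pos: [0.4695, 0.1327, 0.0222]
tool_rot: [[-0.984, 0.178, -0.002], [0.178, 0.984, 0.001], [0.002, 0.0, -1.0]]
ft_force: [-1.6, -1.8, 0.4]
finger_gap: -0.0002
grip_force: 1.0
```

```bash
python3 st.py
```

```text
18.4 [ 15.74  19.8  -25.85  44.45   0.06  26.  ] [[-0.984, 0.178, -0.002], [0.178, 0.984, 0.001], [0.002, 0.0, -1.0]] [0.4695 0.1327 0.0222] yaw 169.74 F [-1.6 -1.8  0.4] M [-0.41  0.24  0.01] gap -0.0002
rel axis mm x -51.0 y 38.2 z 22.2 Ffix x -1.3 y -2.0
```

Request:
servo_tool --steps '[1, 0, -4, -36, 0, 1, 0, -55, 0, 0, 1, 0, -55, 0, 0, 1, 0, 0, 0, 0, 1, 0, 0, 36, 0, 1, 0, 0, 0, 0]'

```text
time: 19.15
tool_pos: [0.4482, 0.0206, 0.021]
tool_rot: [[-0.984, 0.178, -0.005], [0.178, 0.984, 0.001], [0.005, 0.0, -1.0]]
ft_force: [-0.3, -0.0, -0.9]
finger_gap: -0.0001
grip_force: 0.0
```

```bash
python3 st.py
```

```text
19.15 [  2.59  16.84 -30.89  42.54   0.07  12.83] [[-0.984, 0.178, -0.005], [0.178, 0.984, 0.001], [0.005, 0.0, -1.0]] [0.4482 0.0206 0.021 ] yaw 169.75 F [-0.3 -0.  -0.9] M [ 0.01 -0.01  0.03] gap -0.0001
rel axis mm x -52.2 y -75.8 z 21.0 Ffix x -0.3 y -0.1
```

Request:
servo_tool --steps '[1, 0, 9, 0, 0, 1, 0, 8, 0, 0, 1, 0, 7, 0, 0, 1, 0, 7, 0, 0, 1, 0, 5, 0, 0, 1, 0, 5, 0, 0]'

```text
time: 19.9
tool_pos: [0.4564, 0.0604, 0.0222]
tool_rot: [[-0.984, 0.178, -0.002], [0.178, 0.984, 0.0], [0.002, -0.0, -1.0]]
ft_force: [-2.1, -2.2, -0.3]
finger_gap: -0.0002
grip_force: 1.3
```

```bash
python3 st.py; python3 - <<'E'
from h import *
for i in range(1):
    w=cal("wrist"); im=vision.camera("wrist"); cv2.imwrite("pics/w7.png",cv2.cvtColor(im,cv2.COLOR_RGB2BGR))
E
```

```text
19.9 [ 7.520e+00  1.759e+01 -2.944e+01  4.308e+01  3.000e-02  1.779e+01] [[-0.984, 0.178, -0.002], [0.178, 0.984, 0.0], [0.002, -0.0, -1.0]] [0.4564 0.0604 0.0222] yaw 169.73 F [-2.1 -2.2 -0.3] M [-0.57  0.31  0.04] gap -0.0002
rel axis mm x -51.2 y -35.2 z 22.2 Ffix x -1.7 y -2.5
```

Request:
servo_tool --steps '[1, 0, 2.5, 0, 0, 1, 0, 2.5, 0, 0, 1, 0, 1, 0, 0]'

```text
time: 20.32
tool_pos: [0.4576, 0.0661, 0.0222]
tool_rot: [[-0.984, 0.178, -0.002], [0.178, 0.984, 0.0], [0.002, 0.0, -1.0]]
ft_force: [-1.8, -1.2, -0.6]
finger_gap: 0.0
grip_force: 1.2
```

```bash
python3 st.py | tail -1; python3 - <<'E'
from h import *
# fence gap from w5 (pose then: measured settled approx) : columns through blocks, red channel profile along housing axis
b=cv2.imread("pics/w5.png"); g=cv2.cvtColor(b,cv2.COLOR_BGR2GRAY)
for x in (226,262,270,276): print(x,g[165:215,x].tolist())
E
```

```text
rel axis mm x -51.0 y -29.4 z 22.2 Ffix x -1.6 y -1.5
226 [11, 13, 14, 18, 17, 17, 16, 17, 30, 102, 154, 127, 126, 133, 137, 126, 126, 127, 127, 128, 128, 127, 128, 127, 148, 177, 152, 101, 82, 114, 145, 152, 149, 147, 149, 146, 147, 149, 148, 145, 154, 182, 182, 182, 182, 182, 168, 110, 59, 60]
262 [24, 26, 27, 24, 27, 26, 25, 25, 25, 22, 163, 242, 242, 231, 157, 95, 89, 138, 224, 241, 243, 242, 241, 242, 243, 243, 243, 241, 241, 241, 238, 232, 235, 241, 241, 240, 240, 240, 239, 235, 240, 251, 251, 242, 169, 170, 164, 127, 61, 61]
270 [21, 22, 23, 24, 26, 26, 25, 27, 23, 23, 163, 243, 242, 231, 158, 97, 98, 147, 222, 241, 243, 242, 241, 241, 242, 242, 242, 241, 240, 240, 238, 229, 231, 240, 241, 240, 240, 240, 238, 235, 240, 243, 171, 172, 171, 172, 167, 128, 57, 58]
276 [21, 21, 23, 25, 25, 25, 25, 26, 28, 103, 214, 245, 242, 231, 159, 98, 99, 146, 221, 240, 242, 241, 240, 241, 241, 242, 242, 241, 240, 240, 238, 203, 69, 89, 103, 97, 97, 93, 143, 204, 235, 251, 242, 171, 170, 172, 167, 129, 59, 58]
```

```bash
python3 - <<'E'
from h import *
s=manip.get_state(); w=cal("wrist"); R,p=s["tool_rot"],s["tool_pos"]
Rc=R.T@w["R"]; pc=R.T@(w["p"]-p)
z=np.array([.006,.001,-1.]);x=np.array([-.984,.179,.006]);z/=np.linalg.norm(z);x-=z*(x@z);x/=np.linalg.norm(x);R5=np.c_[x,np.cross(z,x),z]
c=dict(w);c["R"]=R5@Rc;c["p"]=np.array([.6219,.066,.198])+R5@pc
a=np.radians(-10.2)
def fx(P):
    d=P[:,:2]-[.513,.086]; return np.round(1e3*np.c_[d[:,0]*np.cos(a)+d[:,1]*np.sin(a)-60,-d[:,0]*np.sin(a)+d[:,1]*np.cos(a)],1).tolist()
print("front edge",fx(onz(c,[[215,35],[300,35.5]],.06)),"rear",fx(onz(c,[[225,212],[280,212]],.06)))
print("housing far end",fx(onz(c,[[270,174.7]],.08)),"near",fx(onz(c,[[255,82]],.08)))
print("fence base",fx(onz(c,[[270,178.6]],.06)),"top",fx(onz(c,[[270,182.3]],.078)))
E
```

```text
front edge [[-60023.5, -33.9], [-60023.0, 40.7]] rear [[-59860.3, -29.5], [-59860.1, 26.5]]
housing far end [[-59902.6, 14.6]] near [[-59982.2, 1.0]]
fence base [[-59894.8, 15.9]] top [[-59895.1, 14.8]]
```

The fence face measures at x ≈ 45, so I expect tightness near q ≈ 1.87 rad. I'll continue in measured steps.

Request:
servo_tool --steps '[1, 0, 2, 0, 0, 1, 0, 2, 0, 0, 1, 0, 2, 0, 0]'

```text
time: 20.7
tool_pos: [0.4587, 0.0721, 0.0223]
tool_rot: [[-0.984, 0.178, -0.002], [0.178, 0.984, 0.0], [0.002, 0.0, -1.0]]
ft_force: [-1.5, -2.7, -0.3]
finger_gap: -0.0001
grip_force: 1.3
```

Request:
servo_tool --steps '[1, 0, 1.5, 0, 0, 1, 0, 1.5, 0, 0]'

```text
time: 20.95
tool_pos: [0.4592, 0.0751, 0.0223]
tool_rot: [[-0.984, 0.178, -0.002], [0.178, 0.984, 0.0], [0.002, 0.0, -1.0]]
ft_force: [-1.7, -2.1, 0.4]
finger_gap: -0.0002
grip_force: 1.3
```

```bash
python3 st.py
```

```text
20.95 [ 9.260e+00  1.798e+01 -2.882e+01  4.330e+01  4.000e-02  1.952e+01] [[-0.984, 0.178, -0.002], [0.178, 0.984, 0.0], [0.002, 0.0, -1.0]] [0.4592 0.0751 0.0223] yaw 169.73 F [-1.7 -2.1  0.4] M [-0.48  0.46  0.03] gap -0.0002
rel axis mm x -51.0 y -20.3 z 22.3 Ffix x -1.3 y -2.4
```

Request:
servo_tool --steps '[1, 0, 1.5, 0, 0, 1, 0, 1, 0, 0]'

```text
time: 21.2
tool_pos: [0.4596, 0.0774, 0.0222]
tool_rot: [[-0.984, 0.178, -0.002], [0.178, 0.984, 0.0], [0.002, -0.0, -1.0]]
ft_force: [-2.7, -2.7, 0.7]
finger_gap: -0.0001
grip_force: 1.6
```

Request:
servo_tool --steps '[1, 0, 1.5, 0, 0, 1, 0, 1, 0, 0]'

```text
time: 21.45
tool_pos: [0.4601, 0.0799, 0.0223]
tool_rot: [[-0.984, 0.178, -0.002], [0.178, 0.984, 0.0], [0.002, -0.0, -1.0]]
ft_force: [-3.1, -2.3, 0.1]
finger_gap: 0.0001
grip_force: 1.7
```

```bash
python3 st.py
```

```text
21.45 [ 9.830e+00  1.811e+01 -2.861e+01  4.339e+01  4.000e-02  2.010e+01] [[-0.984, 0.178, -0.002], [0.178, 0.984, 0.0], [0.002, -0.0, -1.0]] [0.4601 0.0799 0.0223] yaw 169.73 F [-3.1 -2.3  0.1] M [-0.46  0.69 -0.  ] gap 0.0001
rel axis mm x -51.0 y -15.3 z 22.3 Ffix x -2.7 y -2.8
```

Request:
servo_tool --steps '[1, 0, 1, 0, 0, 1, 0, 1, 0, 0]'

```text
time: 21.7
tool_pos: [0.4604, 0.0819, 0.0222]
tool_rot: [[-0.984, 0.178, -0.002], [0.178, 0.984, 0.0], [0.002, 0.0, -1.0]]
ft_force: [-3.4, -3.0, 0.5]
finger_gap: -0.0
grip_force: 1.7
```

Request:
servo_tool --steps '[1, 0, 1, 0, 0, 1, 0, 1, 0, 0]'

```text
time: 21.95
tool_pos: [0.4609, 0.0839, 0.0223]
tool_rot: [[-0.984, 0.178, -0.002], [0.178, 0.984, 0.0], [0.002, 0.0, -1.0]]
ft_force: [-3.5, -3.5, 0.1]
finger_gap: -0.0001
grip_force: 1.7
```

```bash
python3 st.py|tail -1
```

```text
rel axis mm x -50.9 y -11.3 z 22.3 Ffix x -2.9 y -4.1
```

Request:
servo_tool --steps '[1, 0, 1, 0, 0, 1, 0, 0.8, 0, 0]'

```text
time: 22.2
tool_pos: [0.4613, 0.0857, 0.0223]
tool_rot: [[-0.984, 0.178, -0.002], [0.178, 0.984, 0.0], [0.002, 0.0, -1.0]]
ft_force: [-3.1, -2.4, -0.1]
finger_gap: -0.0001
grip_force: 1.7
```

Request:
servo_tool --steps '[1, 0, 0, 0, 0]'

```text
time: 22.32
tool_pos: [0.4613, 0.0857, 0.0223]
tool_rot: [[-0.984, 0.178, -0.001], [0.178, 0.984, 0.001], [0.002, 0.0, -1.0]]
ft_force: [-2.5, -1.1, -0.0]
finger_gap: -0.0001
grip_force: 1.4
```

Request:
servo_tool --steps '[1, 0, 1, 0, 0, 1, 0, 1, 0, 0]'

```text
time: 22.58
tool_pos: [0.4615, 0.0869, 0.0222]
tool_rot: [[-0.984, 0.179, -0.002], [0.179, 0.984, -0.001], [0.001, -0.002, -1.0]]
ft_force: [-3.4, -8.6, 0.2]
finger_gap: -0.0003
grip_force: 4.4
```

Request:
servo_tool --steps '[1, 0, 1, 0, 0, 1, 0, 0.5, 0, 0]'

```text
time: 22.82
tool_pos: [0.4616, 0.0875, 0.0222]
tool_rot: [[-0.984, 0.179, -0.002], [0.179, 0.984, -0.003], [0.001, -0.003, -1.0]]
ft_force: [-2.9, -12.5, 1.6]
finger_gap: 0.0
grip_force: 6.4
```

```bash
python3 st.py|tail -1
```

```text
rel axis mm x -50.8 y -7.6 z 22.2 Ffix x -0.7 y -12.8
```

Request:
servo_tool --steps '[1, 0, 0.3, 0, 0, 1, 0, 0, 0, 0]'

```text
time: 23.08
tool_pos: [0.4617, 0.0875, 0.0223]
tool_rot: [[-0.984, 0.18, -0.002], [0.18, 0.984, -0.004], [0.001, -0.004, -1.0]]
ft_force: [-3.0, -12.3, 2.4]
finger_gap: -0.0
grip_force: 6.4
```

```bash
python3 st.py|tail -1
```

```text
rel axis mm x -50.8 y -7.6 z 22.3 Ffix x -0.8 y -12.6
```

It has gone tight: about 12.7 N on a roughly 40 mm lever, or 0.51 N m, at the angle the fence position predicted. I stop here and back off, then rise over the fixture to check.

Request:
servo_tool --steps '[1, 0, -7, 0, 0, 1, 0, -8, 0, 0, 1, 0, 0, -50, 0, 1, 0, 0, -62, 0, 1, 0, 0, -62, 0, 0, -50, 5, 0, 0, 0, -55, 5, 0, 0, 0, -52, 4, 0, 0, 0, 0, 0, 0, 0, 0, 0, 0, 0, 0]'

```text
time: 24.32
tool_pos: [0.6161, 0.0601, 0.1955]
tool_rot: [[-0.984, 0.178, -0.003], [0.178, 0.984, 0.001], [0.003, 0.0, -1.0]]
ft_force: [-0.8, -0.7, 0.6]
finger_gap: 0.0854
grip_force: 0.0
```

```bash
python3 st.py; python3 - <<'E'
from h import *
w=cal("wrist"); im=vision.camera("wrist"); b=cv2.cvtColor(im,cv2.COLOR_RGB2BGR); cv2.imwrite("pics/w8.png",b)
a=np.radians(-10.2); P=[.513+.06*np.cos(a),.086+.06*np.sin(a),.07]; x,y=proj(w,P)[0].astype(int); print(x,y)
x0,y0=max(0,x-130),max(0,y-130); cv2.imwrite("pics/w8c.png",cv2.resize(b[y0:y0+240,x0:x0+260],None,fx=2.3,fy=2.3,interpolation=cv2.INTER_CUBIC))
E
```

```text
24.325 [5.550e+00 2.379e+01 8.880e+00 7.525e+01 5.000e-02 1.583e+01] [[-0.984, 0.178, -0.003], [0.178, 0.984, 0.001], [0.003, 0.0, -1.0]] [0.6161 0.0601 0.1955] yaw 169.72 F [-0.8 -0.7  0.6] M [-0.02  0.02  0.03] gap 0.0854
rel axis mm x 106.1 y -7.2 z 195.5 Ffix x -0.7 y -0.8
261 138
```

View pics/w8c.png

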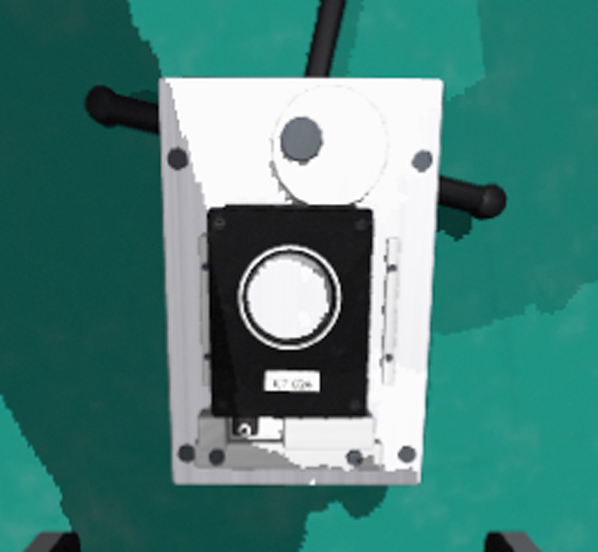

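The final view shows the housing flat and square between the rails, up against the fence blocks with its lug in the notch. The eccentric bears on its near end, and the gripper is clear.

```bash
python3 -c "
from rig import manip
print(manip.hand_in())"
```

```text
the job is handed in; nothing more can be done
None
```

The housing lies flat in the nest, lug in the notch, clamped against the fence by the knob at about 0.5 N m (my estimate from the wrist force). The gripper is clear, and I handed the job in at about 24 s.

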